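Clamp a memory module in the programmer, power up and start

TASK

The memory module to be programmed lies in one of the programmer's two sockets, the orange dust blank in the other: push the lid over the module fully down, flat on its socket, then switch the programmer on at the red rocker, then press the green start key all the way in and let it go. Only push with the fingertips: nothing is to be picked up, the module and the blank stay in their sockets, and the dust blank's lid stays open. Do not press the yellow cancel key, do not press start before the power is on, and leave the other things on the bench where they are.

Things in the scene. Friction and masses are not known exactly. Their poses are not given: they have to be found in the camera images.
- programmer: desktop programmer, dark case, light grey top, 170 (x) x 270 (y) x 46 mm high, standing firm. Origin: centre of its underside; x from its front (robot side) to its back, y to its left, z up. On its top, at (x, y) mm: brown sockets 58 mm square, 64 mm high in all, left (15, 83), right (15, 3), lids hinged at the back; rocker pivot (50, -85); green key (-54, -60); yellow key (-54, -108)
- left_hinge (a point): middle of the hinge line of the left lid, fixed 27 mm behind the socket's centre, 64.5 mm above the programmer's underside; it runs along the programmer's y. The lid reaches 52 mm from it (and a thumb tab 16 mm wide 5 mm further), is 48 mm wide (along y) and 8.5 mm thick; its outer face (top when shut) lies 9.5 mm off the hinge line
- right_hinge (a point): middle of the hinge line of the right lid, fixed 27 mm behind the socket's centre, 64.5 mm above the programmer's underside; it runs along the programmer's y. The lid reaches 52 mm from it (and a thumb tab 16 mm wide 5 mm further), is 48 mm wide (along y) and 8.5 mm thick; its outer face (top when shut) lies 9.5 mm off the hinge line
- left_nest (a point): centre of the floor of the left socket's nest (34 mm square, 7 mm deep), 57 mm above the programmer's underside
- right_nest (a point): the same for the right socket
- left_lid_press (a point): point on the outer face of the left lid, on its centre line, 34 mm from the hinge line; moves with the lid. When the lid is shut it faces up, 74 mm above the programmer's underside
- right_lid_press (a point): the same for the right lid
- lid_left (a joint): angle of the left aluminium lid, rad: 0 = shut, lying flat on its socket, against its stop; grows as it opens (starts 1.3 to 1.75, limit 1.85). Its stiff hinge lets it stay at any angle where it is left; pushing it 34 mm from the hinge takes about 1 N, then it stops hard at 0
- lid_right (a joint): angle of the right aluminium lid, rad: 0 = shut, lying flat on its socket, against its stop; grows as it opens (starts 1.3 to 1.75, limit 1.85). Its stiff hinge lets it stay at any angle where it is left; pushing it 34 mm from the hinge takes about 1 N, then it stops hard at 0
- power_rocker (a joint): red two-position rocker switch, 30 mm (along the programmer's x) x 22 mm in a black bezel 36 x 28 mm whose face is 2.5 mm above the panel, rad: 0 = off, near (robot side) end down, far end up; 0.40 = on, far end pressed down. Stiff (about 3 N at the far end), it stays where it is left: press it down to its stop
- rocker_on_end (a point): top of the rocker's far end (marked with a white bar), 10.5 mm behind its pivot line, where it is pressed to switch on; moves with the rocker: about 12 mm above the panel when off, going down about 4 mm to on
- start_key (a joint): round green start key, 22 mm across, standing 9 mm above the panel in a black collar 29 mm across and 2.5 mm high; m pressed in: 0 = out, 0.004 = all the way in (about 4 N); springs back
- start_key_top (a point): centre of the green key's top; moves with the key
- cancel_key (a joint): round yellow cancel key, same make as the green one, 48 mm to the right of it; not to be pressed; m pressed in, 0 = out
- cancel_key_top (a point): centre of the yellow key's top
- module: memory module, green board 30 x 30 mm with a black package, 4 mm thick, lying loose in one socket's nest (left or right); origin: centre of its underside
- dust_blank: orange plastic dust blank, 30 x 30 x 4 mm, lying loose in the other socket's nest; origin: centre of its underside
- flux_bottle: small clear bottle with black cap, 32 mm across, 75 mm tall, standing by the programmer; origin: centre of its underside
- solder_spool: blue spool of solder, 60 mm across, 42 mm tall, standing by the programmer; origin: centre of its underside
- phone: black smartphone 150 x 73 x 8.5 mm lying left of the programmer, long side along its x; origin: centre of its underside
- parts_tray: white tray 60 x 90 x 18 mm with three compartments, lying behind the programmer; origin: centre of its underside
- screwdriver: small screwdriver, 160 mm long, lying left of the phone along its own x, handle to -x; origin: under its middle
- brush: brush with a wooden handle, 150 mm long, lying right of the programmer along its own x; origin: under its middle
Not all that is in view belongs to the job. Of the things like the module, leave any that is blue or purple; of the rest the smaller one is meant.

How it is judged:
On the way, in this order (a step that is already met when the one before it is completed fails the run):
1. the lid over the module is pushed shut (((horizontal distance between module and left_nest below 0.02 m and value of joint lid_left below 0.03 rad) or (horizontal distance between module and right_nest below 0.02 m and value of joint lid_right below 0.03 rad))), for 0.1 s.
2. with that lid shut, the power rocker is switched on (((horizontal distance between module and left_nest below 0.02 m and value of joint lid_left below 0.03 rad) or (horizontal distance between module and right_nest below 0.02 m and value of joint lid_right below 0.03 rad)) and value of joint power_rocker above 0.34 rad), for 0.1 s.
3. with the power on, the green start key is pressed all the way in (all of step 2 and value of joint start_key above 0.003 m), for 0.05 s.
At the end, for the whole second after the job is handed in: the module's lid stays shut (within 0.03 rad), the other lid is open (over 0.9 rad), module and blank lie in their nests (within 5 mm), the rocker is on (over 0.34 rad), both keys are out (within 1 mm), the module rests, every other thing is within 20 mm of its start (((horizontal distance between module and left_nest below 0.005 m and horizontal distance between dust_blank and right_nest below 0.005 m and value of joint lid_left below 0.03 rad and value of joint lid_right above 0.9 rad) or (horizontal distance between module and right_nest below 0.005 m and horizontal distance between dust_blank and left_nest below 0.005 m and value of joint lid_right below 0.03 rad and value of joint lid_left above 0.9 rad)) and value of joint power_rocker above 0.34 rad and value of joint each of start_key, cancel_key below 0.001 m and linear speed of module below 0.02 m/s and distance of each of flux_bottle, solder_spool, phone, parts_tray, screwdriver, brush from where it was at the start of the episode below 0.02 m); the robot touches nothing.
It fails at once if the start key is pressed (over 2 mm) before the power is on (value of joint start_key above 0.002 m and value of joint power_rocker below 0.2 rad).
It fails at once if the yellow cancel key is pressed (over 2 mm) (value of joint cancel_key above 0.002 m).
It fails at once if the lid over the dust blank is pushed shut or nearly so (under 0.5 rad) ((horizontal distance between module and left_nest below 0.02 m and value of joint lid_right below 0.5 rad) or (horizontal distance between module and right_nest below 0.02 m and value of joint lid_left below 0.5 rad)).
It fails at once if the module or the dust blank is lifted or knocked out of its socket (distance of any of module, dust_blank from where it was at the start of the episode above 0.01 m).
It fails at once if another thing on the bench is moved or lifted more than 20 mm (distance of any of flux_bottle, solder_spool, phone, parts_tray, screwdriver, brush from where it was at the start of the episode above 0.02 m).
It also fails if it takes over 48 s, if anything falls off the work surface, if the arm or the gripper's body presses on something with over 40 N, if the wrist force passes 120 N, or if a joint passes its speed limit or range.

ROBOT

A 6-joint arm with a two-finger parallel gripper is mounted at the origin on the work surface. World frame = base frame: x ahead of the robot, y to its left, z up, the work surface at z = 0. Lengths are in m, angles in rad, forces in N, time in s.
With the tool pointing down it reaches from about 0.35 to 0.775 m from the base axis. Payload 7.3 kg.
Tool frame: the origin (TCP) lies midway between the tips of the shut fingers; the grasp point (between the pads) lies 19 mm behind it; z points along the fingers, y is the line along which they close (so a half turn about z gives the same grasp; the last joint's range is limited). The gripper opens to 92 mm and grips with 3 to 60 N. Pads are 19 mm wide; open, the fingers measure 130 mm over their backs; the gripper's body (75 mm by 190 mm) begins 47 mm behind the grasp point.
Start: joints at [1.162, 0.342, 1.524, -0, 1.275, -0.146], TCP at [0.136, 0.507, 0.227] pointing down, gripper open.
Joint ranges: [-2.53, 2.53], [-0.77, 2.02], [0.04, 2.7], [-1, 4.14], [0.28, 2.66], [-3.11, 3.11]. Speed limits (rad/s): [2.57, 2.57, 3.14, 3.14, 3.14, 3.14].

INTERFACE

Orientations are given as [roll, pitch, yaw] about the fixed x, y, z axes, in that order (R = Rz(yaw) Ry(pitch) Rx(roll)).
In Python, from cell import monitor, vision, workorder gives the robot as it stands.
- The arm moves only by the tool move_arm, never from a script. Its argument "rows" is a list of rows, each a list of 5 numbers: the shift along the world's x, y, z in mm, then the turn about the world's z in rad, then the closure, from -1 (fully open) to 1 (shut). A call has 1 to 12 rows; each row shifts and turns the commanded pose from where the row before left it; what a row does not reach is not made up. A row lasts 1/10 s, in which the tool goes at most 50 mm and 8.59 degrees, less where a joint would pass 70% of its speed; a pose out of reach is approached as far as the arm can. A call is refused whole if a number of a shift passes 50 or a number of a turn 0.15, either way. A call with a gripper value outside its range is refused whole. The fingers move at their own pace and stop on an object; "newtons" is the grip in N (left out, the last holds). Time passes only in rows, so rows that do not move let the fingers close. It gives the time, the measured TCP pose, the force, the opening and the grip force at its end, in the units of the state.
- monitor.observe(): the state, without advancing time (a new reading comes with each control period).
- vision.read_camera(name): name is "scene" or "top"; returns the picture (420x560x3 uint8, red, green, blue); there is no depth.
- vision.get_calibration(name): a dict with "K" (3x3 intrinsics, pixels), "T" (4x4, takes a point from camera to world coordinates). Camera axes: x right, y up, looking along -z (the intrinsics and any distortion apply to the point x, -y, -z); pixel columns grow to the right and rows downward; lengths in m; the calibration is good to about 2 mm. A picture is of the moment at which its call begins. get_calibration takes no time and is no camera call.
- workorder.hand_in(): hands the job in; it is judged then, once.
The state is a dict: "time": time; "qpos": joint angles; "qvel": joint speeds; "joint_efforts": joint torques, N m; "tool_pos": TCP position; "tool_rot": TCP orientation; "contact_force": force on the tool from outside, world axes, zero at the start; "torque": the same for the moment, N m; "opening": finger opening in m; "grip_force": force on a finger pad.
Only numpy, scipy, OpenCV 4.12 (cv2) and the standard library are available. Lean on these libraries where they do the work, as an engineer would, in place of code of your own. Each camera call takes 0.05 s, during which the arm holds its last target. There are 200 camera calls.

## Working session

There is one attempt and no reset: what is moved stays moved. The work goes in short steps, Python scripts to look and compute and a tool call to move; the robot and the scene stay as the last step left them, time stands still between calls to the robot, and variables do not carry over. Pictures are saved under pics/ and viewed, at most 10 in all, crops included, and the job is handed in when it is done.

Besides the shell and the picture viewer there is one more tool, called as name(argument=value, ...), one argument or row to a line, values as JSON. move_arm: Moves the arm, as the interface text tells. Its arguments: {"type":"object","properties":{"rows":{"type":"array","items":{"type":"array","items":{"type":"number"}}},"newtons":{"type":"number"}},"required":["rows"]}

```bash
mkdir -p pics
python3 - <<'E'
from cell import monitor, vision
import cv2
for n in("scene","top"):
    im=vision.read_camera(n); cv2.imwrite(f"pics/{n}0.png",cv2.resize(im[:,:,::-1],None,fx=1.4,fy=1.4,interpolation=cv2.INTER_CUBIC))
    c=vision.get_calibration(n); print(n,c)
s=monitor.observe(); print(s)
E
```

```text
scene {'K': array([[467.2363765 ,   0.        , 274.14418478],
       [  0.        , 467.2363765 , 207.01345023],
       [  0.        ,   0.        ,   1.        ]]), 'T': array([[ 0.46821887, -0.60296554,  0.64591304,  1.23795257],
       [ 0.88351317,  0.30850882, -0.3524582 , -0.29998848],
       [ 0.01325028,  0.73570026,  0.67717765,  0.77855695],
       [ 0.        ,  0.        ,  0.        ,  1.        ]])}
top {'K': array([[489.97824619,   0.        , 280.78207301],
       [  0.        , 489.97824619, 207.07214411],
       [  0.        ,   0.        ,   1.        ]]), 'T': array([[ 1.46930324e-02,  9.91732837e-01, -1.27475859e-01,
         4.78713567e-01],
       [-9.99891672e-01,  1.44620742e-02, -2.73719907e-03,
         6.57072370e-02],
       [-8.71004865e-04,  1.27502267e-01,  9.91837897e-01,
         9.48664333e-01],
       [ 0.00000000e+00,  0.00000000e+00,  0.00000000e+00,
         1.00000000e+00]])}
{'time': 0.1, 'qpos': array([ 1.16197695e+00,  3.42663853e-01,  1.52489772e+00, -1.12300555e-05,
        1.27539242e+00, -1.45980019e-01]), 'qvel': array([ 0.00170493, -0.00311984, -0.00327349,  0.00025241, -0.00101479,
       -0.00042226]), 'joint_efforts': array([ 2.41597663e-03, -4.32007456e+01, -2.44695890e+01,  7.20954733e-02,
        5.25778171e-02, -6.38858182e-05]), 'tool_pos': array([0.13623823, 0.50665211, 0.22611715]), 'tool_rot': array([-3.14024424e+00, -1.87397192e-04,  2.87875644e+00]), 'contact_force': array([-0.80391657,  0.11201059, -0.00705451]), 'torque': array([-0.02360639,  0.03040759, -0.00826948]), 'grip_force': 0.0, 'opening': 0.09222822676412827}
```

View pics/scene0.png

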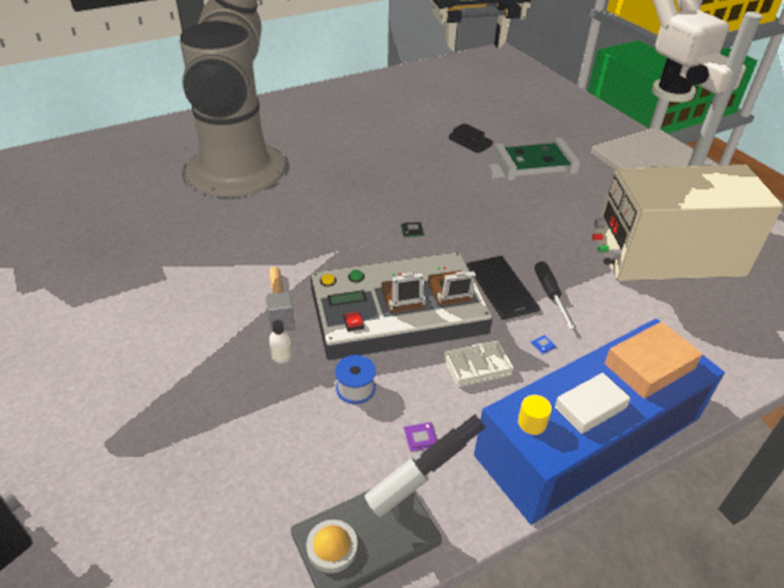

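View pics/top0.png

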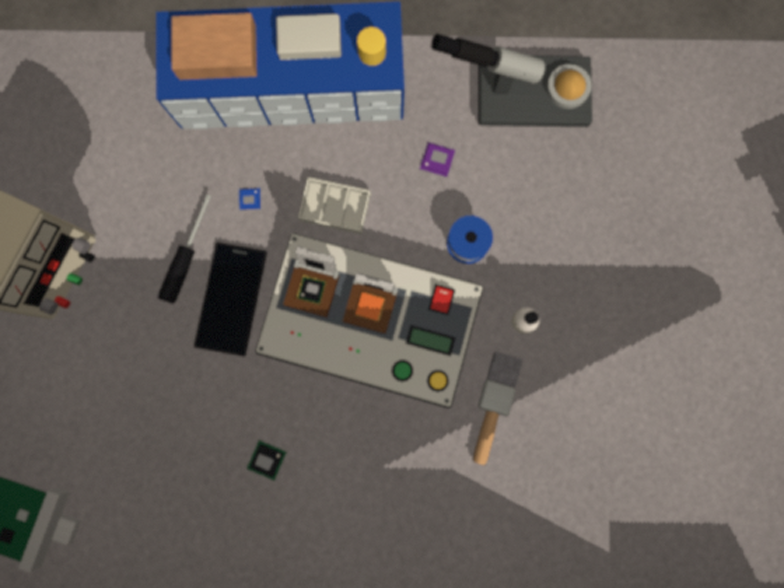

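The top view shows candidates for the module: the one in the left socket (312,289), a larger dark one on the bench (266,460), blue (250,199) and purple (437,159). The orange blank is in the right socket (370,306). I'll check this in one close crop.

Run:
```python
from cell import vision
import cv2
im=vision.read_camera("top"); cv2.imwrite("pics/top1.png",cv2.resize(im[160:300,175:355,::-1],None,fx=4.2,fy=4.2,interpolation=cv2.INTER_CUBIC))
```

```text
(no output)
```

View pics/top1.png

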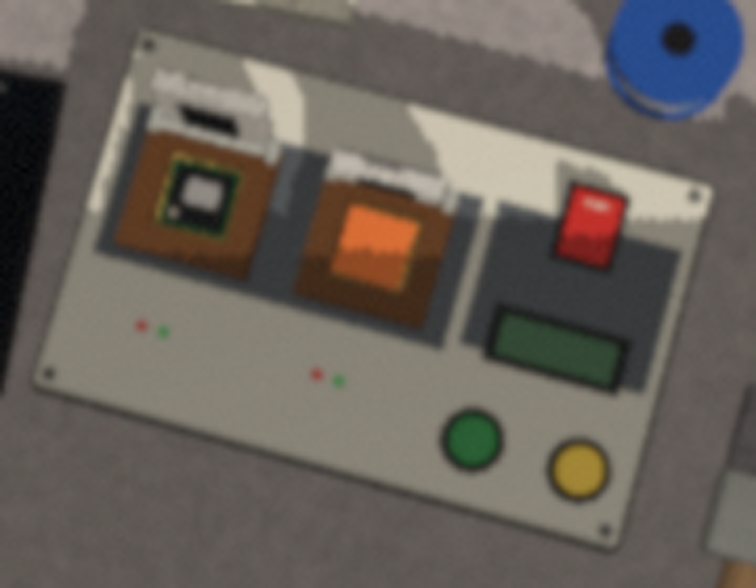

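The module (green-rimmed, black package) is at crop (203,192) in the left socket. The orange blank is at (376,248) in the right socket. The green key is at (472,440), yellow at (578,470) and the rocker at (592,225). Next I fit the pose.

```bash
cat > h.py <<'E'
import numpy as np, cv2
from scipy.optimize import least_squares
from cell import vision
C=vision.get_calibration("top"); K,T=C["K"],C["T"]
def proj(P):
    p=(np.asarray(P)-T[:3,3])@T[:3,:3]; p=p*[1,-1,-1]; q=p@K.T; return q[:,:2]/q[:,2:]
def w(s,P):
    P=np.asarray(P,float)/1000; c,n=np.cos(s[2]),np.sin(s[2])
    return P@np.array([[c,-n,0],[n,c,0],[0,0,1]]).T+[s[0],s[1],0]
E
python3 - <<'E'
from h import *
M=[[85,135,46],[85,-135,46],[-85,-135,46],[-85,135,46],[-54,-60,55],[-54,-108,55],[15,83,61],[15,3,61]]
px=np.array([[140,33],[713,190],[615,550],[33,382],[472,440],[578,470],[203,192],[376,248]])/4.2+[175,160]
r=least_squares(lambda s:(proj(w(s,M))-px).ravel(),[.5,0,-.25]); s=r.x
print(s,np.abs(r.fun).max(),r.fun.reshape(-1,2).round(1).tolist())
np.save("s.npy",s)
for n,P in dict(hinge=[42,83,64.5],press=[8,83,74],rhinge=[42,3,64.5],rocker=[60.5,-85,58],green=[-54,-60,55],yellow=[-54,-108,55]).items(): print(n,w(s,[P])[0].round(4),np.hypot(*w(s,[P])[0][:2]).round(3))
# lid tips for angles
for a in(1.3,1.5,1.75):
    c,n=np.cos(a),np.sin(a)
    for d in (0,80): 
        L=[[42-52*c+9.5*n*k,83-d+y,64.5+52*n+9.5*c*k] for k in(0,1) for y in(24,-24)]
        print(a,d,((proj(w(s,L))-[175,160])*4.2).round().tolist())
E
```

```text
[ 0.55578955  0.0983384  -0.26282916] 3.1435925310466075 [[-0.6, -3.1], [1.9, -1.5], [1.1, 2.0], [-2.2, 1.1], [0.1, 0.2], [0.4, 0.4], [-0.8, 1.0], [0.1, -0.4]]
hinge [0.6179 0.1676 0.0645] 0.64
press [0.5851 0.1764 0.074 ] 0.611
rhinge [0.5971 0.0903 0.0645] 0.604
rocker [5.921e-01 5.000e-04 5.800e-02] 0.592
green [0.4881 0.0544 0.055 ] 0.491
yellow [0.4756 0.0081 0.055 ] 0.476
1.3 0 [[137.0, 133.0], [249.0, 165.0], [143.0, 111.0], [255.0, 143.0]]
1.3 80 [[324.0, 186.0], [437.0, 218.0], [330.0, 164.0], [443.0, 196.0]]
1.5 0 [[144.0, 109.0], [256.0, 141.0], [150.0, 87.0], [263.0, 118.0]]
1.5 80 [[331.0, 162.0], [444.0, 194.0], [338.0, 139.0], [450.0, 171.0]]
1.75 0 [[153.0, 79.0], [265.0, 111.0], [161.0, 59.0], [272.0, 90.0]]
1.75 80 [[340.0, 132.0], [453.0, 164.0], [347.0, 111.0], [459.0, 143.0]]
```

Run:
```python
from h import *
s=np.load("s.npy"); f=lambda *P:(w(s,[P])[0]*1000).round(1).tolist()
print("A",f(85,83,170),f(85,83,103))
for a in(1.75,1.5,1.25,1.0,.75,.5,.25,.1,0):
    c,n=np.cos(a),np.sin(a); print(a,f(42-34*c+9.5*n+9.5,83,64.5+34*n+9.5*c))
print("rock",f(75,-85,58),"green",f(-54,-59,55))
```

```text
A [659.4, 156.4, 170.0] [659.4, 156.4, 103.0]
1.75 [642.0, 161.1, 96.3]
1.5 [633.9, 163.3, 99.1]
1.25 [625.4, 165.6, 99.8]
1.0 [617.1, 167.8, 98.2]
0.75 [609.3, 169.9, 94.6]
0.5 [602.7, 171.7, 89.1]
0.25 [597.5, 173.1, 82.1]
0.1 [595.3, 173.7, 77.3]
0 [594.3, 173.9, 74.0]
rock [606.1, -3.2, 58.0] green [488.3, 55.4, 55.0]
```

move_arm(
  rows=[
    [40, -20, 0, 0, 1],
    [45, -20, 0, 0, 1],
    [45, -20, 0, 0, 1],
    [45, -20, 0, 0, 1],
    [45, -25, 0, 0, 1],
    [45, -25, 0, 0, 1],
    [0, 0, 0, 0, 1],
    [0, 0, 0, 0, 1],
  ],
)

```text
time: 0.95
tool_pos: [0.3994, 0.3776, 0.2261]
tool_rot: [-3.141, -0.001, 2.876]
contact_force: [-0.6, 0.6, -0.3]
opening: 0.0321
grip_force: 0.0
```

move_arm(
  rows=[
    [38, -31, 0, 0, 1],
    [38, -31, 0, 0, 1],
    [38, -32, 0, 0, 1],
    [38, -32, 0, 0, 1],
    [38, -32, 0, 0, 1],
    [38, -32, 0, 0, 1],
    [36, -31, 0, 0, 1],
    [0, 0, -40, 0, 1],
    [0, 0, -20, 0, 1],
    [0, 0, 0, 0, 1],
  ],
)

```text
time: 1.95
tool_pos: [0.6601, 0.1587, 0.1626]
tool_rot: [-3.139, -0.008, 2.88]
contact_force: [-0.5, -0.3, -0.1]
opening: 0.0007
grip_force: 0.0
```

Run:
```python
from cell import vision
import cv2
a=vision.read_camera("scene")[150:290,200:400,::-1]; cv2.imwrite("pics/c2.png",cv2.resize(a,None,fx=4,fy=4,interpolation=cv2.INTER_CUBIC))
```

```text
(no output)
```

View pics/c2.png

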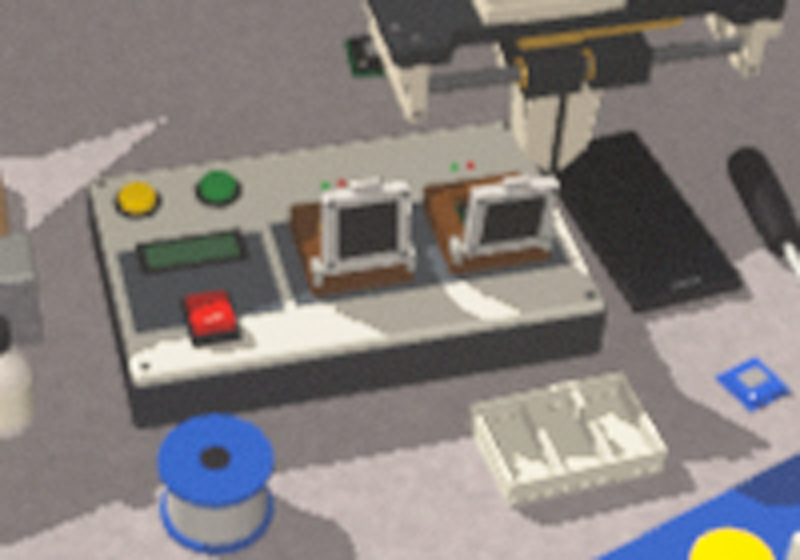

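The finger tip is at crop (555,170), above and behind the still-open left lid (510,215). I'll check it against the projection.

Run:
```python
import h; from h import *
from cell import monitor
C=vision.get_calibration("scene"); h.K,h.T=C["K"],C["T"]; s=np.load("s.npy")
o=monitor.observe(); print(o["tool_pos"])
f=lambda P:((proj(P)-[200,150])*4).round().tolist()
print("tip",f([o["tool_pos"]]))
print("rocker,green,yellow",f(w(s,[[50,-85,54],[-54,-60,55],[-54,-108,55],[85,135,46],[85,-135,46]])))
for a in(1.3,1.5,1.7):
  for y in (83,3):
    c,n=np.cos(a),np.sin(a); print(a,y,f(w(s,[[42-52*c+9.5*n,y+d,64.5+52*n+9.5*c] for d in(24,-24)])))
```

```text
[0.66130684 0.15892519 0.16535091]
tip [[547.0, 153.0]]
rocker,green,yellow [[207.0, 309.0], [216.0, 178.0], [135.0, 190.0], [608.0, 304.0], [127.0, 379.0]]
1.3 83 [[546.0, 158.0], [462.0, 170.0]]
1.3 3 [[405.0, 178.0], [318.0, 191.0]]
1.5 83 [[552.0, 171.0], [468.0, 183.0]]
1.5 3 [[410.0, 191.0], [323.0, 204.0]]
1.7 83 [[558.0, 186.0], [473.0, 199.0]]
1.7 3 [[415.0, 207.0], [327.0, 220.0]]
```

move_arm(
  rows=[
    [0, 0, -35, 0, 1],
    [0, 0, -33, 0, 1],
    [0, 0, 0, 0, 1],
    [-10, 2.5, 0, 0, 1],
    [-10, 2.5, 2, 0, 1],
    [0, 0, 0, 0, 1],
  ],
)

```text
time: 2.6
tool_pos: [0.6428, 0.1637, 0.1038]
tool_rot: [3.14, 0.003, 2.88]
contact_force: [-0.0, 0.9, 0.5]
opening: 0.0005
grip_force: 0.0
```

move_arm(
  rows=[
    [-9, 2.3, -2, 0, 1],
    [-9, 2.3, -1, 0, 1],
    [-8, 2.2, -2, 0, 1],
    [-8, 2.1, -3, 0, 1],
    [-6.5, 1.8, -5.5, 0, 1],
    [-5, 1.4, -7, 0, 1],
    [-2.5, 0.6, -4, 0, 1],
    [0, 0, 0, 0, 1],
  ],
)

```text
time: 3.4
tool_pos: [0.5938, 0.1751, 0.0751]
tool_rot: [-3.141, -0.002, 2.879]
contact_force: [0.2, -0.2, 0.4]
opening: 0.0004
grip_force: 0.0
```

move_arm(
  rows=[
    [0, 0, -1, 0, 1],
    [0, 0, -1, 0, 1],
    [0, 0, -1, 0, 1],
    [0, 0, 0, 0, 1],
  ],
)

```text
time: 3.8
tool_pos: [0.5951, 0.1751, 0.074]
tool_rot: [3.141, 0.001, 2.879]
contact_force: [-1.6, -0.1, 4.8]
opening: 0.0004
grip_force: 2.3
```

Run:
```python
from cell import vision,monitor
import cv2
print(monitor.observe()["contact_force"])
a=vision.read_camera("scene")[150:290,200:400,::-1]; cv2.imwrite("pics/c3.png",cv2.resize(a,None,fx=4,fy=4,interpolation=cv2.INTER_CUBIC))
```

```text
[-1.59991497 -0.14359436  4.7930758 ]
```

View pics/c3.png

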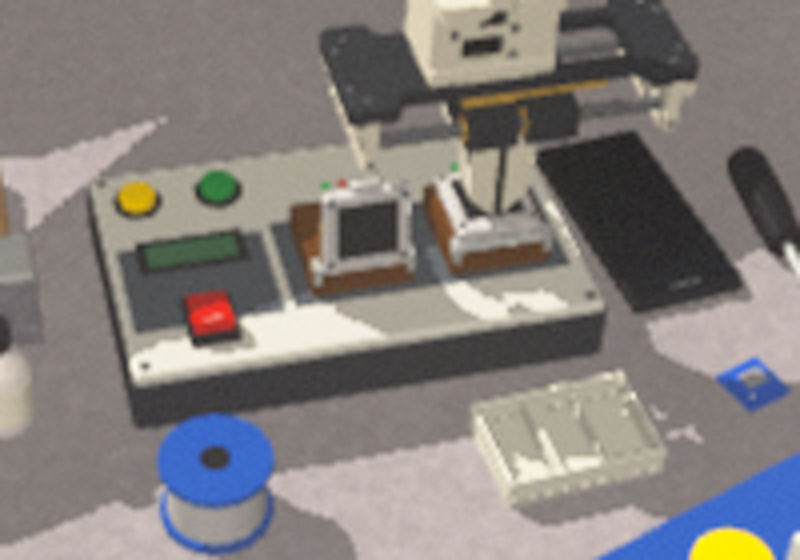

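The left lid is now flat under the fingers at (500,215) and the right lid is still open. I'll press a bit harder, then lift.

move_arm(
  rows=[
    [0, 0, -1.5, 0, 1],
    [0, 0, -1.5, 0, 1],
    [0, 0, -1, 0, 1],
    [0, 0, 0, 0, 1],
    [0, 0, 0, 0, 1],
  ],
)

```text
time: 4.35
tool_pos: [0.5952, 0.1751, 0.0736]
tool_rot: [3.141, 0.003, 2.879]
contact_force: [-10.6, -2.4, 27.8]
opening: 0.0006
grip_force: 14.0
```

move_arm(
  rows=[
    [0, 0, 40, 0, 1],
    [0, 0, 40, 0, 1],
    [0, 0, 30, 0, 1],
    [1, -20, 0, -0.143, 1],
    [2, -20, 0, -0.143, 1],
    [2, -20, 0, -0.143, 1],
    [2, -20, 0, -0.143, 1],
    [1, -20, 0, -0.143, 1],
    [1, -20, 0, -0.143, 1],
    [1, -20, 0, -0.143, 1],
    [1, -20, 0, -0.143, 1],
    [0, -18, 0, -0.143, 1],
  ],
)

```text
time: 5.55
tool_pos: [0.6059, -0.0039, 0.1791]
tool_rot: [3.141, 0.0, 1.586]
contact_force: [-0.4, 0.1, 0.1]
opening: 0.0003
grip_force: 0.0
```

move_arm(
  rows=[
    [0, 0, 0, -0.143, 1],
    [0, 0, 0, -0.143, 1],
    [0, 0, 0, 0, 1],
    [0, 0, 0, 0, 1],
  ],
)

```text
time: 5.95
tool_pos: [0.6058, -0.0029, 0.1791]
tool_rot: [3.142, 0.0, 1.31]
contact_force: [0.0, -0.9, 0.2]
opening: 0.0004
grip_force: 0.0
```

Run:
```python
from cell import vision
import cv2
a=vision.read_camera("scene")[150:290,200:400,::-1]; cv2.imwrite("pics/c4.png",cv2.resize(a,None,fx=4,fy=4,interpolation=cv2.INTER_CUBIC))
```

```text
(no output)
```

View pics/c4.png

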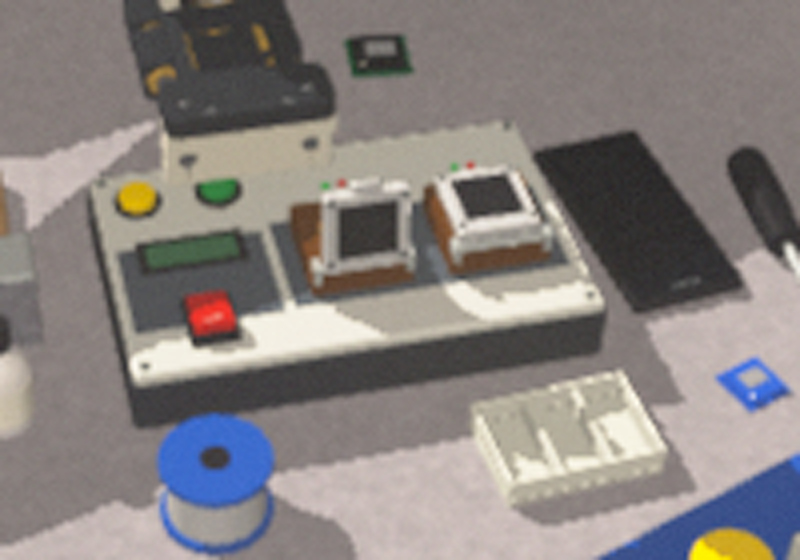

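move_arm(
  rows=[
    [0, 0, -40, 0, 1],
    [0, 0, -40, 0, 1],
    [0, 0, -30, 0, 1],
    [0, 0, -5, 0, 1],
    [0, 0, 0, 0, 1],
  ],
)

```text
time: 6.5
tool_pos: [0.6056, -0.0027, 0.0639]
tool_rot: [-3.14, 0.0, 1.307]
contact_force: [-0.0, 1.0, 1.9]
opening: 0.0004
grip_force: 0.0
```

The left lid lies flat at (488,205) and the right lid is open. Now I press the rocker.

move_arm(
  rows=[
    [0, 0, -3, 0, 1],
    [0, 0, -3, 0, 1],
    [0, 0, -2, 0, 1],
    [0, 0, -2, 0, 1],
    [0, 0, 0, 0, 1],
  ],
)

```text
time: 7.0
tool_pos: [0.6058, -0.0028, 0.0543]
tool_rot: [3.141, 0.0, 1.306]
contact_force: [0.3, 0.5, -0.2]
opening: 0.0004
grip_force: 0.0
```

Run:
```python
from cell import vision
import cv2
a=vision.read_camera("scene")[180:270,200:300,::-1]; cv2.imwrite("pics/c5.png",cv2.resize(a,None,fx=6,fy=6,interpolation=cv2.INTER_CUBIC))
```

```text
(no output)
```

View pics/c5.png

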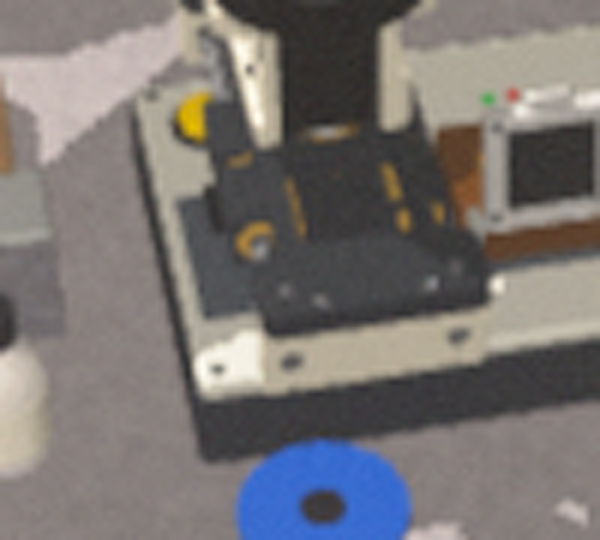

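The gripper hides the rocker in this view, so I'll press by force.

move_arm(
  rows=[
    [0, 0, -1, 0, 1],
    [0, 0, -1, 0, 1],
    [0, 0, 0, 0, 1],
    [0, 0, 0, 0, 1],
  ],
)

```text
time: 7.45
tool_pos: [0.606, -0.0029, 0.0523]
tool_rot: [3.141, -0.0, 1.306]
contact_force: [0.5, -1.0, 1.6]
opening: 0.0003
grip_force: 0.5
```

move_arm(
  rows=[
    [0, 0, -1, 0, 1],
    [0, 0, -1, 0, 1],
    [0, 0, 0, 0, 1],
  ],
)

```text
time: 7.75
tool_pos: [0.6066, -0.0031, 0.0506]
tool_rot: [3.139, -0.0, 1.306]
contact_force: [2.2, -0.4, 3.5]
opening: 0.0003
grip_force: 1.9
```

move_arm(
  rows=[
    [0, 0, 40, 0, 1],
    [0, 0, 40, 0, 1],
    [0, 0, 45, 0, 1],
    [0, 0, 0, 0, 1],
  ],
)

```text
time: 8.15
tool_pos: [0.6085, -0.0031, 0.1816]
tool_rot: [3.131, -0.002, 1.306]
contact_force: [-0.4, 0.2, 1.1]
opening: 0.0002
grip_force: 0.0
```

Run:
```python
from cell import vision
import cv2,numpy as np
a=vision.read_camera("scene")[210:245,235:270,::-1]; b=cv2.imread("pics/c4.png")[240:380,140:280]
cv2.imwrite("pics/c6.png",np.hstack([cv2.resize(x,(390,390),interpolation=cv2.INTER_CUBIC) for x in(b,a)]))
```

```text
(no output)
```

View pics/c6.png

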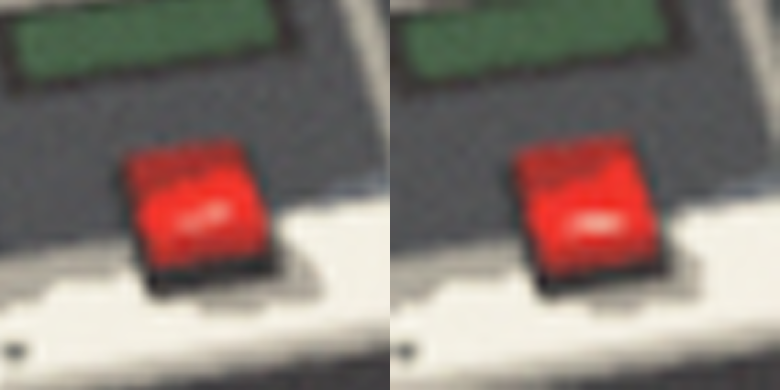

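The near end has risen and the white bar has dropped at (595,222), so the rocker is partly over. I'll press again 7 mm nearer the pivot.

move_arm(
  rows=[
    [-7, 1.8, 0, 0, 1],
    [0, 0, -40, 0, 1],
    [0, 0, -40, 0, 1],
    [0, 0, -35, 0, 1],
    [0, 0, 0, 0, 1],
    [0, 0, -4, 0, 1],
    [0, 0, -3, 0, 1],
    [0, 0, -2, 0, 1],
    [0, 0, 0, 0, 1],
  ],
)

```text
time: 9.1
tool_pos: [0.5973, -0.0008, 0.053]
tool_rot: [-3.14, 0.0, 1.306]
contact_force: [-8.4, 0.5, 18.6]
opening: 0.0003
grip_force: 8.5
```

move_arm(
  rows=[
    [0, 0, -1, 0, 1],
    [0, 0, 0, 0, 1],
    [0, 0, 40, 0, 1],
    [0, 0, 40, 0, 1],
    [0, 0, 45, 0, 1],
    [0, 0, 0, 0, 1],
  ],
)

```text
time: 9.7
tool_pos: [0.6015, -0.0013, 0.1816]
tool_rot: [3.13, -0.002, 1.306]
contact_force: [0.1, -0.7, 0.5]
opening: 0.0002
grip_force: 0.0
```

Run:
```python
from cell import vision
import cv2,numpy as np
a=vision.read_camera("scene")[150:290,200:400,::-1]; b=a[60:95,35:70]
a=cv2.resize(a,None,fx=2.5,fy=2.5,interpolation=cv2.INTER_CUBIC);b=cv2.resize(b,(290,350),interpolation=cv2.INTER_CUBIC)
cv2.imwrite("pics/c7.png",np.hstack([a,b]))
```

```text
(no output)
```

View pics/c7.png

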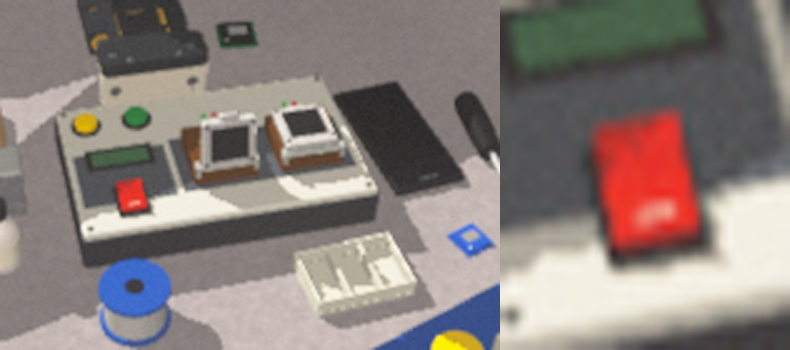

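The rocker is on: its near end is raised and the bar end is down, pressed against its stop at 18 N with z = 53. The left lid is still shut. Next is the green key.

move_arm(
  rows=[
    [-10, 5, 0, 0.143, 1],
    [-10, 5, 0, 0.143, 1],
    [-10, 5, 0, 0.143, 1],
    [-10, 5, 0, 0.143, 1],
    [-10, 5, 0, 0.143, 1],
    [-10, 5, 0, 0.143, 1],
    [-10, 5, 0, 0.143, 1],
    [-10, 5, 0, 0.143, 1],
    [-10, 5, 0, 0.143, 1],
    [-10, 5, 0, 0.143, 1],
    [-10, 6, 0, 0.143, 1],
    [0, 0, 0, 0, 1],
  ],
)

```text
time: 10.95
tool_pos: [0.4866, 0.0555, 0.1737]
tool_rot: [-3.141, -0.004, 2.881]
contact_force: [-0.3, 0.1, 0.3]
opening: 0.0005
grip_force: 0.0
```

move_arm(
  rows=[
    [1, 0, -40, 0, 1],
    [0, 0, -40, 0, 1],
    [0, 0, -30, 0, 1],
    [0, 0, -5, 0, 1],
    [0, 0, 0, 0, 1],
  ],
)

```text
time: 11.45
tool_pos: [0.4893, 0.0548, 0.0593]
tool_rot: [-3.141, -0.003, 2.876]
contact_force: [0.6, 0.2, 0.3]
opening: 0.0005
grip_force: 0.0
```

move_arm(
  rows=[
    [0, 0, -4, 0, 1],
    [0, 0, -3, 0, 1],
    [0, 0, -2, 0, 1],
    [0, 0, 0, 0, 1],
    [0, 0, 0, 0, 1],
  ],
)

```text
time: 11.95
tool_pos: [0.4909, 0.0548, 0.0521]
tool_rot: [3.141, 0.003, 2.879]
contact_force: [2.4, -0.0, 2.9]
opening: 0.0002
grip_force: 1.7
```

move_arm(
  rows=[
    [0, 0, -1, 0, 1],
    [0, 0, -1, 0, 1],
    [0, 0, -1, 0, 1],
    [0, 0, 0, 0, 1],
    [0, 0, 0, 0, 1],
  ],
)

```text
time: 12.45
tool_pos: [0.491, 0.0549, 0.0508]
tool_rot: [3.141, 0.004, 2.879]
contact_force: [-2.5, -0.9, 25.0]
opening: 0.0005
grip_force: 12.5
```

The key is at its hard stop (25 N, z = 50.8 mm), so it is fully in. I'll release it and move clear.

move_arm(
  rows=[
    [0, 0, 20, 0, 1],
    [0, 0, 40, 0, 1],
    [0, 0, 40, 0, 1],
    [-20, 0, 40, 0, 1],
    [-40, 40, 20, 0, 1],
    [-40, 40, 0, 0, 1],
    [0, 0, 0, 0, 1],
    [0, 0, 0, 0, 1],
  ],
)

```text
time: 13.25
tool_pos: [0.4, 0.1242, 0.2049]
tool_rot: [-3.141, -0.001, 2.881]
contact_force: [0.2, -1.4, -1.1]
opening: 0.0002
grip_force: 0.0
```

Run:
```python
from cell import vision
import cv2
a=vision.read_camera("scene")[140:300,180:420,::-1]; cv2.imwrite("pics/c8.png",cv2.resize(a,None,fx=3.3,fy=3.3,interpolation=cv2.INTER_CUBIC))
```

```text
(no output)
```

View pics/c8.png

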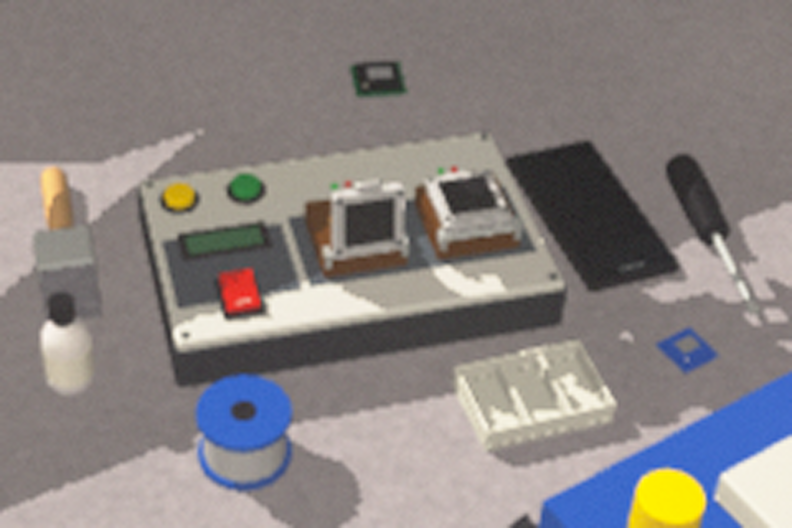

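The left lid is shut at (468,210), the right lid is open at (367,225), the rocker is on at (240,290) and both keys are out. Nothing else on the bench has moved.

```bash
python3 -c "
from cell import workorder; print(workorder.hand_in())"
```

```text
the job is handed in; nothing more can be done
None
```

The job is handed in, with no verdict returned: the lid over the module is shut, the power is on, and the start key was pressed fully in and let go; the final picture shows the dust blank's lid open, both keys out and nothing else moved.

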